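# Shut the open drawer, then get at the spoke nipples

### The arm

A 7-joint arm with a two-finger parallel gripper is mounted at the origin on the work surface. World frame = base frame: x ahead of the robot, y to its left, z up, the work surface at z = 0. Lengths are in m, angles in rad, forces in N, time in s.
With the tool pointing down it reaches from about 0.425 to 0.875 m from the base axis. Payload 8.4 kg.
Tool frame: the origin (TCP) lies midway between the tips of the shut fingers; the grasp point (between the pads) lies 19 mm behind it; z points along the fingers, y is the line along which they close (so a half turn about z gives the same grasp; the last joint's range is limited). The gripper opens to 85 mm and grips with 20 to 120 N. Pads are 22 mm wide; open, the fingers measure 114 mm over their backs; the gripper's body (76 mm by 85 mm) begins 54 mm behind the grasp point. The pads swing forward as they close: fully open they stand 13 mm farther back than shut.
Start: joints at [1.225, 0.333, 0.04, 1.465, -0.013, 1.343, -0.059], TCP at [0.159, -0.63, 0.231] pointing down, gripper open.
Joint ranges: [-2.58, 2.58], [-0.38, 2.09], [-1.3, 1.39], [0.25, 2.4], [-1.5, 4.64], [0.08, 2.09], [-2.65, 2.65]. Speed limits (rad/s): [2.22, 2.22, 2.79, 2.79, 3.14, 3.14, 3.14].

### API

Orientations are given as a 3x3 rotation matrix whose columns are the frame's x, y, z axes.
In Python, from bench import read_state, optics, job gives the robot as it stands.
- The arm moves only by the shell command python3 -m inch 'ROWS' [FORCE]. ROWS is JSON, a list of rows, each a list of 5 numbers: the finger opening in m, from 0 to 0.0854, then the shift along the tool's x, y, z in m, then the turn about the tool's z in degrees. In form: [[claw, tx, ty, tz, spin], ...]. A call has 1 to 12 rows; each row is the pose to reach, as a shift and turn from the pose commanded when the call began, along the tool's axes at that moment; what a row does not reach only later rows make up. A row lasts 1/12 s, in which the tool goes at most 41.7 mm and 7.16 degrees, less where a joint would pass 70% of its speed; a pose out of reach is approached as far as the arm can. A call with a gripper value outside its range is refused whole. The fingers move at their own pace and stop on an object; FORCE is the grip in N (left out, the last holds). Time passes only in rows, so rows that repeat a pose let the fingers close. It gives the time, the measured TCP pose, the force, the opening and the grip force at its end, in the units of the state.
- read_state(): the state, without advancing time (a new reading comes with each control period).
- optics.read_camera(name): name is "scene" or "top" or "wrist"; returns a dict with "image" (420x560x3 uint8, red, green, blue), "fx", "fy", "cx", "cy" (pixels), "rvec" (rotation vector, rad) and "tvec" (3), from world to camera coordinates, as OpenCV has them. Camera axes: x right, y down, z forward; pixel columns grow to the right and rows downward; lengths in m; the calibration is good to about 2 mm. The wrist camera is an equidistant fisheye: a pixel r from the principal point sees the ray r / f radians off the axis. A picture is of the moment at which its call begins. There is no depth.
- job.job_done(): hands the job in; it is judged then, once.
The state is a dict: "time": time; "q": joint angles; "joint_vel": joint speeds; "joint_torque": joint torques, N m; "eef_pos": TCP position; "tcp_rot": TCP orientation; "wrist_force": force on the tool from outside, world axes, zero at the start; "ft_torque": the same for the moment, N m; "opening": opening from 0.0 (shut) to 1.0 (fully open); "gripper_force": force on a finger pad.
Only numpy, scipy, OpenCV 4.12 (cv2) and the standard library are available. Lean on these libraries where they do the work, as an engineer would, in place of code of your own. Each camera call takes 0.05 s, during which the arm holds its last target. There are 200 camera calls.

### The job

The wooden parts chest on the wheel-building bench has an interlock: only one of its three drawers can be out at a time, and one with a bow handle has been left standing open. Push that drawer fully home, then pull the drawer with the round knob out by at least 10 cm and let go of it, so that the spoke nipples in it can be reached. Leave the third drawer shut.

Things in the scene. Friction and masses are not known exactly. Their poses are not given: they have to be found in the camera images.
- bow_drawer (a joint): How far the drawer left open stands out, in m: 0 is fully home, 0.16 its stop; 0.07 to 0.14 at the start. It slides with a few N of friction and stays where it is left: no catch or spring. While it is out by more than about 11 mm, both others are locked shut.
- bow_drawer_pull (a point): Middle of the bow handle of the drawer left open: a level steel bar 10 mm thick, 80 mm long, parallel to the drawer's front and 40 mm ahead of it, on a leg at each end; 85 mm above the bench, 35 mm below the chest's top. Axes: x into the chest, the way it is pushed shut; y along the bar; z up. It moves with the drawer.
- knob_drawer (a joint): How far the drawer with the round knob stands out, in m: 0 is shut (at the start), 0.16 its stop. Once the interlock frees it, it slides with a few N and stays where it is left; before that it gives only about 2 mm. While it is out, the other two are locked.
- knob_drawer_pull (a point): Centre of the head of the steel knob, on the only drawer with a knob: head 30 mm in diameter, 19 mm long, on a neck of 16 to 20 mm, pointing straight out. It lies 37 mm ahead of the drawer's front, 85 mm above the bench, 35 mm below the chest's top; over 50 mm free on both sides. Axes: x into the chest (pull along -x); y along the front; z up. It moves with the drawer.
- other_drawer (a joint): How far the third drawer stands out, in m: 0 is shut (at the start), 0.16 its stop; it has a bow handle too. The chest, of plywood and fixed to the bench, is 459 mm wide, 245 deep, 120 high. Its three drawers sit side by side in one row, in any order, 145 mm between centres; each has a wooden front 139 mm wide, from 26 to 106 mm above the bench, 15 mm thick, lying on the chest's front.

How it is judged:
By the outcome, as a careful person would: the job done as asked, in the order asked, and still so for the second after the job is handed in, with the robot touching nothing.
It also fails if it takes over 45 s, if anything falls off the work surface, if the arm or the gripper's body presses on something with over 40 N, if the wrist force passes 120 N, or if a joint passes its speed limit or range.

## Working session

There is one attempt and no reset: what is moved stays moved. The work goes in short steps, Python scripts to look and compute and a shell command to move; the robot and the scene stay as the last step left them, time stands still between calls to the robot, and variables do not carry over. Pictures are saved under pics/ and viewed, at most 10 in all, crops included, and the job is handed in when it is done.

```bash
mkdir -p pics; python3 - <<'E'
from bench import read_state, optics
import cv2,numpy as np
s=read_state();print(s)
ims=[]
for n in("scene","top"):
    d=optics.read_camera(n);np.save(f"pics/{n}.npy",d,allow_pickle=True)
    cv2.imwrite(f"pics/{n}.png",cv2.cvtColor(d["image"],cv2.COLOR_RGB2BGR))
    print(n,{k:v for k,v in d.items() if k!="image"})
E
```

```text
{'time': 0.0, 'q': array([ 1.22478508,  0.33392294,  0.03985263,  1.46625601, -0.01338614,
        1.3433448 , -0.05849679]), 'joint_vel': array([-0.00167515, -0.00112563,  0.00041568,  0.00113931,  0.0005323 ,
       -0.0002996 ,  0.00022171]), 'joint_torque': array([ 3.11110625e-04, -6.58547044e+01,  1.36602134e+00, -4.05563200e+01,
        1.70215045e-02,  1.26868015e-02,  3.05681858e-06]), 'eef_pos': array([ 0.15866935, -0.62985608,  0.23042069]), 'tcp_rot': array([[ 9.69694094e-01,  2.44321695e-01, -5.21932867e-04],
       [ 2.44322223e-01, -9.69692812e-01,  1.58157283e-03],
       [-1.19701994e-04, -1.66116163e-03, -9.99998613e-01]]), 'wrist_force': array([-0.89309412,  0.32533049,  0.11034941]), 'ft_torque': array([-0.03382117,  0.04445997,  0.01296676]), 'gripper_force': 0.0, 'opening': 1.0006475509573747}
scene {'fx': 500.81183033052656, 'fy': 500.81183033052656, 'cx': 275.3762788027711, 'cy': 213.9110287864813, 'rvec': array([ 0.97271476,  2.67419151, -0.77464291]), 'tvec': array([ 0.46541507, -0.31055388,  1.05569443])}
top {'fx': 463.4340225556166, 'fy': 463.4340225556166, 'cx': 278.33454800042716, 'cy': 212.22434229600267, 'rvec': array([ 2.10180116, -2.15382534,  0.18952342]), 'tvec': array([0.01412024, 0.63111842, 0.61070056])}
```

View pics/scene.png

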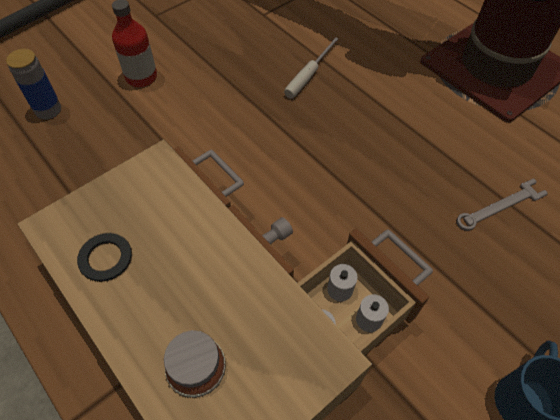

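View pics/top.png

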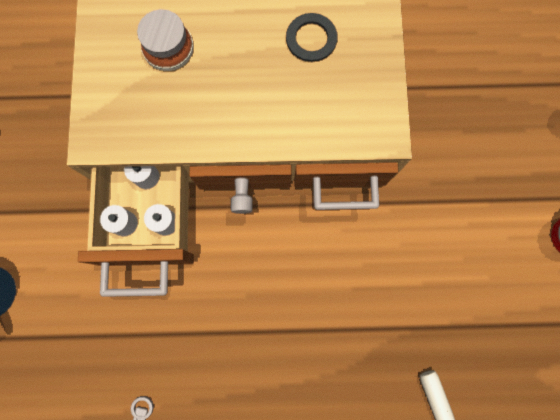

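The top view shows the open bow drawer at left (bar from about (103,294) to (166,292)), the knob in the middle at (242,203), and the third bow at (345,206). The chest's top front edge runs (69,163)–(410,161).

```bash
cat > h.py <<'E'
import numpy as np,cv2
def ray(d,u,v,z):
    R=cv2.Rodrigues(d["rvec"])[0];c=-R.T@d["tvec"]
    r=R.T@np.array([(u-d["cx"])/d["fx"],(v-d["cy"])/d["fy"],1]);return c+r*(z-c[2])/r[2]
E
python3 - <<'E'
from h import *
from bench import read_state
ld=lambda n:np.load(f"pics/{n}.npy",allow_pickle=True).item()
t,s=ld("top"),ld("scene")
np.set_printoptions(precision=4,suppress=True)
for n,d,u,v,z in [("barL",t,103,294,.088),("barR",t,166,292,.088),("knobfront",t,242,210,.085),("knobc",t,242,204,.09),("ob1",t,316,208,.088),("ob2",t,377,206,.088),
 ("edgeL",t,69,164,.12),("edgeR",t,410,161,.12),("s bar1",s,376,238,.088),("s bar2",s,428,278,.088),("s knob",s,283,230,.085),("s ob1",s,211,154,.088),("s ob2",s,240,187,.088)]:
    print(n,ray(d,u,v,z))
a=ray(t,69,164,.12);b=ray(t,410,161,.12);e=(b-a)/np.linalg.norm(b-a);print(np.linalg.norm(b-a),e,np.degrees(np.arctan2(e[1],e[0])))
E
```

```text
barL [0.5209 0.2344 0.088 ]
barR [0.5215 0.1507 0.088 ]
knobfront [0.6305 0.0487 0.085 ]
knobc [0.6379 0.0482 0.09  ]
ob1 [ 0.6302 -0.0531  0.088 ]
ob2 [ 0.6309 -0.1369  0.088 ]
edgeL [0.6916 0.2748 0.12  ]
edgeR [ 0.6845 -0.1773  0.12  ]
s bar1 [0.5431 0.1517 0.088 ]
s bar2 [0.534  0.2428 0.088 ]
s knob [0.6373 0.0528 0.085 ]
s ob1 [ 0.6352 -0.1304  0.088 ]
s ob2 [ 0.6394 -0.0481  0.088 ]
0.4521688652168898 [-0.0159 -0.9999  0.    ] -90.90950096211972
```

```bash
python3 -m inch '[[0,0.015,-0.006,-0.02,1],[0,0.04,-0.016,-0.04,2],[0,0.075,-0.03,-0.06,4],[0,0.11,-0.044,-0.07,6],[0,0.145,-0.058,-0.07,8],[0,0.18,-0.072,-0.07,10],[0,0.215,-0.086,-0.07,12],[0,0.25,-0.1,-0.07,14.1],[0,0.285,-0.114,-0.07,14.1],[0,0.315,-0.126,-0.07,14.1],[0,0.333,-0.133,-0.07,14.1],[0,0.333,-0.133,-0.07,14.1]]' 60; python3 -c "
from bench import read_state as r;print(r()['tcp_rot'])"
```

```text
time: 1.1
eef_pos: [0.4537, -0.4152, 0.3007]
tcp_rot: [[1.0, 0.008, 0.001], [0.008, -1.0, 0.003], [0.001, -0.003, -1.0]]
wrist_force: [0.4, -0.2, -0.4]
opening: -0.002
gripper_force: 0.0
[[ 0.99996359  0.00846938  0.00104307]
 [ 0.00846663 -0.99996076  0.00260691]
 [ 0.0010651  -0.00259799 -0.99999606]]
```

```bash
python3 -m inch '[[0,0.01,-0.02,0,0],[0,0.02,-0.05,0,0],[0,0.03,-0.09,0,0],[0,0.04,-0.13,0,0],[0,0.04,-0.17,0,0],[0,0.04,-0.21,0,0],[0,0.04,-0.25,0,0],[0,0.04,-0.29,0,0],[0,0.04,-0.33,0,0],[0,0.03,-0.37,0,0],[0,0.02,-0.4,0,0],[0,0.01,-0.42,0,0]]'; python3 -m inch '[[0,0,-0.02,0,0],[0,-0.005,-0.05,0,0],[0,-0.01,-0.09,0,0],[0,-0.01,-0.13,0.02,0],[0,-0.01,-0.16,0.05,0],[0,-0.01,-0.18,0.09,0],[0,-0.01,-0.188,0.13,0],[0,-0.01,-0.188,0.16,0],[0,-0.01,-0.188,0.19,0],[0,-0.01,-0.188,0.215,0],[0,-0.01,-0.188,0.23,0],[0,-0.01,-0.188,0.23,0]]'
python3 - <<'E'
from bench import optics
import cv2
d=optics.read_camera("top");cv2.imwrite("pics/t2.png",d["image"][:,:,::-1])
E
```

```text
time: 2.1
eef_pos: [0.458, 0.0031, 0.3012]
tcp_rot: [[1.0, 0.004, -0.0], [0.004, -1.0, 0.0], [-0.0, -0.0, -1.0]]
wrist_force: [0.2, -0.8, 0.2]
opening: 0.003
gripper_force: 0.0
time: 3.1
eef_pos: [0.4466, 0.1864, 0.068]
tcp_rot: [[1.0, 0.0, -0.006], [0.0, -1.0, -0.002], [-0.006, 0.002, -1.0]]
wrist_force: [-0.9, -0.8, -0.5]
opening: 0.001
gripper_force: 0.0
```

View pics/t2.png

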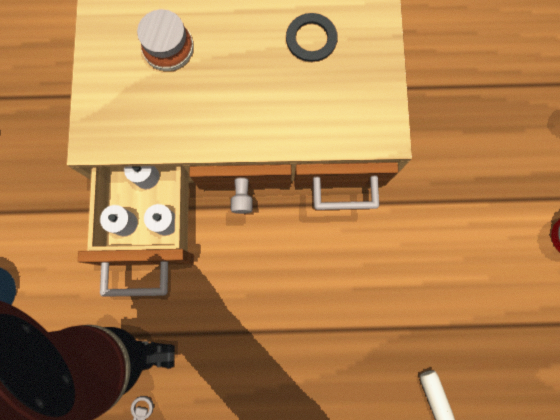

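The gripper stands in front of the bow bar (bar at row 293, fingers at about (165,355)), with everything clear. Now pushing.

```bash
python3 -m inch '[[0,0.015,0,0,0],[0,0.03,0,0,0],[0,0.045,0,0,0],[0,0.055,0,0,0],[0,0.065,0,0,0],[0,0.075,0,0,0],[0,0.085,0,0,0],[0,0.095,0,0,0],[0,0.105,0,0,0],[0,0.115,0,0,0],[0,0.125,0,0,0],[0,0.135,0,0,0]]'; python3 -m inch '[[0,0.007,0,0,0],[0,0.014,0,0,0],[0,0.02,0,0,0],[0,0.025,0,0,0],[0,0.025,0,0,0]]'
```

```text
time: 4.15
eef_pos: [0.5847, 0.188, 0.0712]
tcp_rot: [[1.0, 0.001, -0.0], [0.001, -1.0, -0.0], [-0.0, 0.0, -1.0]]
wrist_force: [-1.0, -0.1, 0.3]
opening: -0.003
gripper_force: 0.9
time: 4.57
eef_pos: [0.6099, 0.188, 0.0713]
tcp_rot: [[1.0, 0.0, 0.001], [0.0, -1.0, 0.0], [0.001, -0.0, -1.0]]
wrist_force: [-0.3, -0.2, -0.8]
opening: -0.0
gripper_force: 0.0
```

```bash
python3 -m inch '[[0,0.004,0,0,0],[0,0.007,0,0,0],[0,0.01,0,0,0],[0,0.01,0,0,0]]'
python3 - <<'E'
from bench import optics
import cv2
d=optics.read_camera("top");cv2.imwrite("pics/t3.png",d["image"][:,:,::-1])
E
```

```text
time: 4.9
eef_pos: [0.6191, 0.1884, 0.0713]
tcp_rot: [[1.0, 0.001, 0.0], [0.001, -1.0, 0.0], [0.0, -0.0, -1.0]]
wrist_force: [0.0, -0.6, 0.3]
opening: 0.002
gripper_force: 0.0
```

View pics/t3.png

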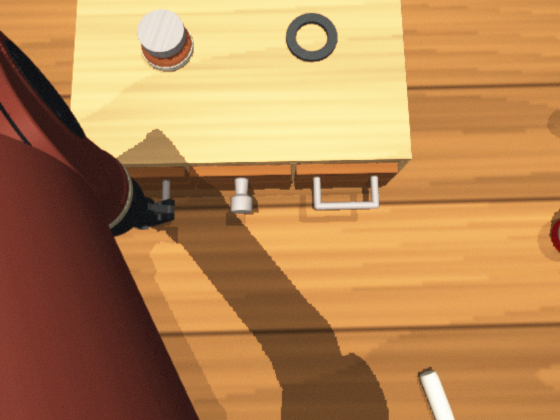

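The drawer is nearly home (its front at about (160,172), handle leg at (166,190)), but no end-stop force yet; creeping on until it shows.

```bash
python3 -m inch '[[0,0.002,0,0,0],[0,0.004,0,0,0],[0,0.004,0,0,0]]';python3 -m inch '[[0,0.002,0,0,0],[0,0.004,0,0,0],[0,0.004,0,0,0]]'
```

```text
time: 5.2
eef_pos: [0.6195, 0.1884, 0.0711]
tcp_rot: [[1.0, 0.002, -0.006], [0.002, -1.0, -0.002], [-0.006, 0.002, -1.0]]
wrist_force: [-16.6, -2.0, 9.1]
opening: -0.0
gripper_force: 8.0
time: 5.45
eef_pos: [0.6197, 0.1884, 0.0709]
tcp_rot: [[1.0, 0.003, -0.013], [0.003, -1.0, -0.004], [-0.013, 0.004, -1.0]]
wrist_force: [-33.4, -5.6, 22.3]
opening: -0.002
gripper_force: 16.9
```

```bash
python3 -m inch '[[0,-0.015,0,0,0],[0,-0.04,0,0,0],[0,-0.07,0,0,0],[0,-0.08,0,-0.02,0],[0,-0.08,0.01,-0.055,0],[0.065,-0.08,0.03,-0.09,0],[0.065,-0.08,0.06,-0.11,0],[0.065,-0.075,0.09,-0.11,0],[0.065,-0.07,0.12,-0.11,0],[0.065,-0.07,0.135,-0.11,0],[0.065,-0.07,0.139,-0.11,0],[0.065,-0.07,0.139,-0.11,0]]'
python3 - <<'E'
from bench import optics
import cv2,numpy as np
d=optics.read_camera("top");np.save("pics/t4.npy",d);e=optics.read_camera("wrist")
cv2.imwrite("pics/t4.png",cv2.resize(np.hstack([d["image"],e["image"]])[:,:,::-1],(800,300)))
E
```

```text
time: 6.45
eef_pos: [0.5571, 0.0478, 0.1815]
tcp_rot: [[1.0, -0.002, 0.001], [-0.002, -1.0, -0.0], [0.001, 0.0, -1.0]]
wrist_force: [0.6, 0.7, -0.4]
opening: 0.764
gripper_force: 0.0
```

View pics/t4.png

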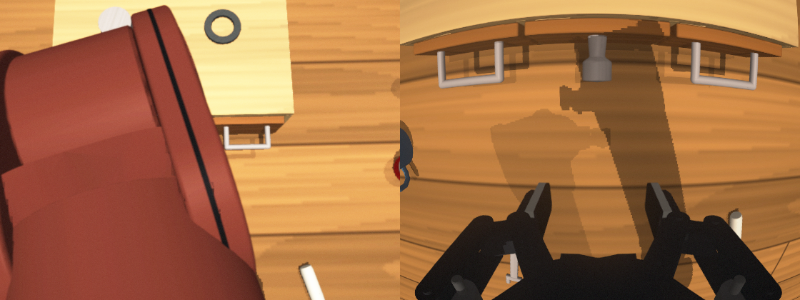

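The wrist view (right half) shows all three drawers flush, both bows level, and the knob at (597,62), in line with the middle of the fingers at about x=600. Now I go over it, down, and grip.

```bash
python3 -m inch '[[0.065,0.02,0,0,0],[0.065,0.05,0,0,0],[0.065,0.072,0,0,0],[0.065,0.078,0,0.01,0],[0.065,0.078,0,0.035,0],[0.065,0.078,0,0.065,0],[0.065,0.078,0,0.09,0],[0.065,0.078,0,0.105,0],[0.065,0.078,0,0.113,0],[0.065,0.078,0,0.113,0]]'
python3 - <<'E'
from bench import optics
import cv2,numpy as np
e=optics.read_camera("wrist")
cv2.imwrite("pics/w5.png",e["image"][:,:,::-1])
E
```

```text
time: 7.38
eef_pos: [0.6332, 0.0506, 0.0662]
tcp_rot: [[1.0, 0.003, -0.004], [0.003, -1.0, 0.001], [-0.004, -0.001, -1.0]]
wrist_force: [-0.2, 0.0, -0.3]
opening: 0.763
gripper_force: 0.0
```

View pics/w5.png

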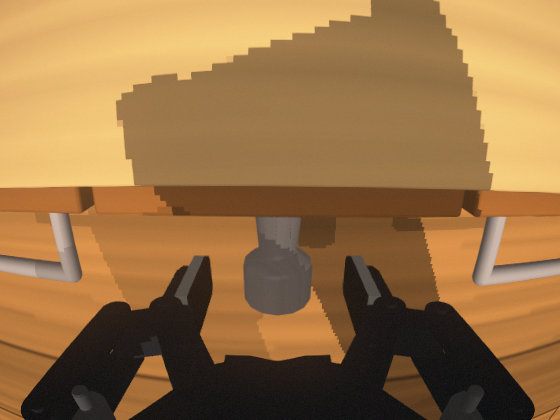

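The knob head (278,280) is centred between the pads at about 200 and 355. Closing on it.

```bash
python3 -m inch '[[0,0,0,0,0],[0,0,0,0,0],[0,0,0,0,0],[0,0,0,0,0],[0,0,0,0,0],[0,0,0,0,0],[0,0,0,0,0],[0,0,0,0,0]]' 60; python3 -m inch '[[0,-0.004,0,0,0],[0,-0.01,0,0,0],[0,-0.018,0,0,0],[0,-0.026,0,0,0],[0,-0.026,0,0,0]]'
```

```text
time: 8.1
eef_pos: [0.6357, 0.0506, 0.0702]
tcp_rot: [[1.0, 0.001, 0.002], [0.001, -1.0, 0.001], [0.002, -0.001, -1.0]]
wrist_force: [-2.1, 1.9, 5.9]
opening: 0.323
gripper_force: 59.0
time: 8.52
eef_pos: [0.6087, 0.0508, 0.0702]
tcp_rot: [[1.0, 0.002, 0.002], [0.002, -1.0, 0.001], [0.002, -0.001, -1.0]]
wrist_force: [-1.4, 3.9, 6.8]
opening: 0.324
gripper_force: 59.8
```

```bash
python3 -m inch '[[0,-0.008,0,0,0],[0,-0.018,0,0,0],[0,-0.028,0,0,0],[0,-0.038,0,0,0],[0,-0.048,0,0,0],[0,-0.058,0,0,0],[0,-0.068,0,0,0],[0,-0.078,0,0,0],[0,-0.088,0,0,0],[0,-0.096,0,0,0],[0,-0.1,0,0,0],[0,-0.1,0,0,0]]'
python3 - <<'E'
from bench import optics
import cv2,numpy as np
e=optics.read_camera("wrist")
cv2.imwrite("pics/w6.png",e["image"][:,:,::-1])
E
```

```text
time: 9.52
eef_pos: [0.5093, 0.0513, 0.0701]
tcp_rot: [[1.0, 0.002, 0.003], [0.002, -1.0, 0.002], [0.003, -0.002, -1.0]]
wrist_force: [-1.4, 6.9, 7.8]
opening: 0.326
gripper_force: 60.6
```

View pics/w6.png

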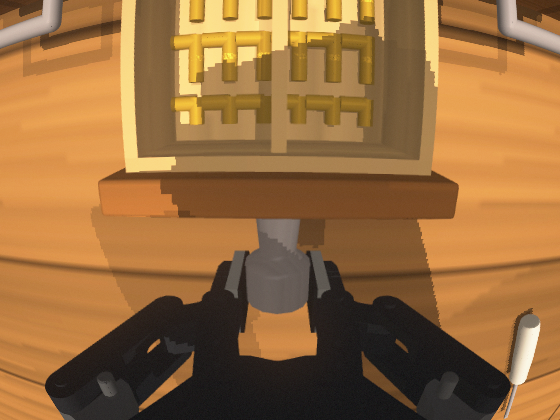

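The knob drawer is well out, with the knob still held at (278,280). Releasing, rising and backing away.

```bash
python3 -m inch '[[0.065,0,0,0,0],[0.065,0,0,0,0],[0.065,0,0,0,0],[0.065,0,0,0,0],[0.065,0,0,0,0],[0.065,0,0,-0.015,0],[0.065,0,0,-0.04,0],[0.065,0,0,-0.07,0],[0.065,0,0,-0.105,0],[0.065,0,0,-0.14,0],[0.065,0,0,-0.16,0],[0.065,0,0,-0.16,0]]'; python3 -m inch '[[0.065,0,0.01,-0.02,0],[0.065,0,0.04,-0.04,0],[0.065,0,0.08,-0.04,0],[0.065,0,0.12,-0.04,0],[0.065,0,0.16,-0.04,0],[0.065,0,0.2,-0.04,0],[0.065,0,0.24,-0.04,0],[0.065,0,0.28,-0.04,0],[0.065,0,0.31,-0.04,0],[0.065,0,0.33,-0.04,0],[0.065,0,0.33,-0.04,0]]'
python3 - <<'E'
from bench import optics
from h import *
d=optics.read_camera("top");cv2.imwrite("pics/t7.png",d["image"][:,:,::-1])
E
```

```text
time: 10.57
eef_pos: [0.5111, 0.0494, 0.2332]
tcp_rot: [[1.0, 0.0, 0.007], [0.0, -1.0, -0.0], [0.007, 0.0, -1.0]]
wrist_force: [0.7, 0.0, -0.4]
opening: 0.759
gripper_force: 0.0
time: 11.48
eef_pos: [0.5072, -0.2866, 0.2666]
tcp_rot: [[1.0, -0.006, -0.002], [-0.006, -1.0, -0.001], [-0.002, 0.001, -1.0]]
wrist_force: [-0.8, -0.8, -0.6]
opening: 0.763
gripper_force: 0.0
```

View pics/t7.png

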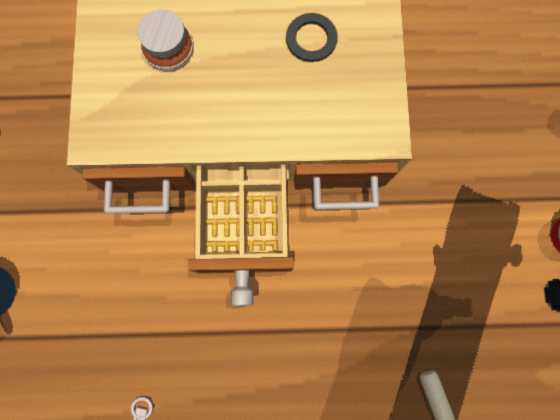

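The top view shows the knob drawer out (knob at (242,290)), both bow drawers shut (bars at (137,210) and (346,206)), and the gripper clear at far right. A quick numerical check before handing in.

```bash
python3 - <<'E'
from h import *
t=np.load("pics/top.npy",allow_pickle=True).item()
im=cv2.imread("pics/t7.png").astype(int)
def bar(u):  # grey bright pixels in column
    c=im[190:225,u];m=(c.max(1)-c.min(1)<35)&(c.mean(1)>90);return 190+np.nonzero(m)[0].mean()
def edge(u): # light top -> dark red front: bottom of the wood front, by max red drop
    c=im[150:190,u].mean(1);return 150+np.argmin(np.diff(c[:22]))
for u in (118,137,156,325,346,367):
    print(u,bar(u),edge(u),ray(t,u,bar(u),.088)[:2].round(4),ray(t,u,edge(u),.12)[:2].round(4))
print(ray(t,242,297,.085),ray(t,242,210,.085))
E
```

```text
118 209.5 163 [0.6348 0.2187] [0.6914 0.2098]
137 209.0 163 [0.6349 0.1926] [0.6908 0.1846]
156 208.5 163 [0.6349 0.1665] [0.6901 0.1594]
325 205.5 159 [ 0.6334 -0.0656] [ 0.69   -0.0648]
346 205.0 159 [ 0.6334 -0.0944] [ 0.6893 -0.0927]
367 204.5 159 [ 0.6334 -0.1233] [ 0.6886 -0.1205]
[0.51252458 0.04993745 0.085     ] [0.63047139 0.04872038 0.085     ]
```

Both bows sit the same distance (about 56 mm) ahead of the chest edge, so the bow drawer is home. The knob drawer is out by about 12 cm.

```bash
python3 -c "
from bench import job;print(job.job_done())"
```

```text
the job is handed in; nothing more can be done
None
```

The bow drawer is fully home, the knob drawer is out about 12 cm and released, the third drawer is shut, and the job is handed in at about 11.5 s with the arm clear.

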